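# Pry open a roll cartridge and snap its hub cap home

### The job

Use the flat pry blade to lever up the closed cover of the black roll cartridge and swing it fully open, upright or beyond, then lay the blade down flat on the bench. Press the white hub cap, knob up, onto the hub in the middle of the roll until it snaps and sits fully home, and finish while still pressing it down firmly, without letting go. Leave the loose roll and the screwdriver where they are.

Things in the scene. Friction and masses are not known exactly. Their poses are not given: they have to be found in the camera images.
- cartridge: Black cartridge, 144 x 140 mm, 50 mm high (walls 4 mm), lying fixed in a thin nest plate. Origin: on the bench under the middle of shell and hub. x points from the cover's lip to the hinge, z up. Holds a fixed white roll: outer radius 58, inner 27, top 26 mm above the bench. Front wall's face at x = -72 mm; before it a solid ledge from x = -72 to -90 mm, full width, top 40 mm above the bench.
- cover (a joint): Angle of the cover, rad: 0 closed flat, 1.57 upright, stop at 1.95. Hinged on the side away from the robot, it is a 3 mm panel of 156 x 140 mm on a hinge with stiff friction (about 0.14 N m plus its weight of 80 g): it stays where it is left. It starts closed or ajar by at most 0.04.
- lip (a point): Middle of the lower edge of the cover's free lip, 156 mm from the hinge axis; moves with the cover. Closed, it lies at cartridge x = -84 mm, 50 mm above the bench, 12 mm out from the front wall and over the ledge: the 10 mm gap between ledge and lip is where the blade goes in.
- hinge (a point): Middle of the hinge axis, at cartridge x = +72 mm, 50 mm above the bench; the axis runs along the cartridge's y. The cover's underside lies in the plane of the axis.
- hub: Fixed hub: post 28 mm thick, 18 mm tall, top tapered to 16 mm, four round spring pawls standing 4 mm out of its side 8 mm up. Origin: middle of the seat ring (radius 26 mm) on which the cap's rim comes to rest, 6 mm above the bench; z up. Pawls resist the rim from 11 mm above the seat, peak 8 to 13 N some 9 mm above; then the force drops and the cap falls home and is held.
- cap: Loose white plastic hub cap, 46 mm diameter, 42 mm tall, about 40 g, standing knob up on the bench: round skirt open below, 20 mm deep, with a bead of 32 mm inner diameter in its rim; shoulder 24 mm above the rim; on it a round knob, 24 mm diameter, 18 mm high. Origin: middle of the rim's underside; z up to the knob. Seated, its origin meets the hub's and the knob ends 2 mm below the shell's top.
- blade: Loose flat pry tool lying on the bench, 160 mm long, about 70 g: black handle 90 mm long, 18 wide, 20 high; steel blade 70 mm long, 20 wide, 3 thick, 8.5 to 11.5 mm above the origin. Origin: on the underside, 20 mm behind the handle's front end, near the centre of mass; x points to the tip, z up.
- blade_tip (a point): Tip of the pry blade, 90 mm ahead of the blade's origin and 10 mm above it, at mid thickness.
- roll: Bystander: loose white roll, 80 mm diameter, 45 mm high, with a 26 mm hole. Origin: middle of the underside.
- screwdriver: Bystander: screwdriver lying on the bench, about 200 mm long. Origin: underside, about mid-length.
There are look-alikes about, which are no part of the job. There is more than one size of the blade; the job needs the smallest.

How it is judged (in metres and radians):
On the way, in this order (a step that is already met when the one before it is completed fails the run):
1. the blade, not the fingers, has levered the cover up (value of joint cover between 0.15 and 1.2 rad and contact force between blade and cartridge above 0.2 N and contact force between the fingers and cartridge below 0.3 N), for 0.1 s.
2. the cover is open, upright or nearly so (value of joint cover above 1.4 rad), for 0.1 s.
3. the cap has snapped down onto the hub's seat (z of cap in the frame of hub below 0.003 m and horizontal distance between cap and hub below 0.004 m and angle between cap's own z axis and vertical below 0.1 rad), for 0.1 s.
At the end, for the whole second after the job is handed in: Ends holding: cap snapped on the hub (within 3 mm of the seat, 4 mm of centre, 0.1 rad of upright), fingers still pressing it on the seat with over 4 N; cover open past 1.4 rad; blade flat and still on the bench, not held (origin under 12 mm high, tilt under 0.2 rad) (all of step 3 and contact force between cap and hub above 4 N and contact force between the fingers and cap above 3 N and value of joint cover above 1.4 rad and height (world z) of blade below 0.012 m and angle between blade's own z axis and vertical below 0.2 rad and contact force between the fingers and blade below 0.1 N and linear speed of blade below 0.02 m/s); the arm keeps its last pose, push and grip.
It fails at once if the loose roll was shifted by more than 40 mm (distance of roll from where it was at the start of the episode above 0.04 m).
It fails at once if the screwdriver was shifted by more than 40 mm (distance of screwdriver from where it was at the start of the episode above 0.04 m).
It also fails if it takes over 62 s, if anything falls off the work surface, if the arm or the gripper's body presses on something with over 40 N, if the wrist force passes 120 N, or if a joint passes its speed limit or range.

### The arm

A 7-joint arm with a two-finger parallel gripper is mounted at the origin on the work surface. World frame = base frame: x ahead of the robot, y to its left, z up, the work surface at z = 0. Lengths are in m, angles in degrees, forces in N, time in s.
With the tool pointing down it reaches from about 0.35 to 0.9 m from the base axis. Payload 8.1 kg.
Tool frame: the origin (TCP) lies midway between the tips of the shut fingers; the grasp point (between the pads) lies 19 mm behind it; z points along the fingers, x is the direction in which the jaws open and shut, and the axes are right-handed (so a half turn about z gives the same grasp; the last joint's range is limited). The gripper opens to 85 mm and grips with 20 to 120 N. Pads are 22 mm wide; open, the fingers measure 114 mm over their backs; the gripper's body (76 mm by 85 mm) begins 54 mm behind the grasp point. The pads swing forward as they close: fully open they stand 13 mm farther back than shut.
Start: joints at [69.007, 24.895, 1.432, 90.138, -0.665, 64.973, -4.303], TCP at [0.163, -0.603, 0.231] pointing down, gripper open.
Joint ranges: [-149.89, 149.89], [-25.12, 119.58], [-72.63, 75.52], [4.76, 147.25], [-75.54, 255.54], [6.69, 114.76], [-157.13, 157.13]. Speed limits (degrees/s): [127.2, 127.2, 172.46, 172.46, 180, 180, 180].

### API

Orientations are given as a 3x3 rotation matrix whose columns are the frame's x, y, z axes.
In Python, from rig import * gives the robot as it stands.
- The arm moves only by the shell command python3 -m handwheel 'ROWS' [OPENING] [FORCE]. ROWS is JSON, a list that holds one entry, the list of rows, each a list of 6 numbers: the shift along the tool's x, y, z normalised to -1 to 1, where 1 is 150 mm, then the turn, a rotation vector about the tool's x, y, z normalised to -1 to 1, where 1 is 60 degrees. In form: [[[x, y, z, rx, ry, rz], ...]]. A call has 1 to 20 rows; each row is the pose to reach, as a shift and turn from the pose commanded when the call began, along the tool's axes at that moment; what a row does not reach only later rows make up. A row lasts 1/10 s, in which the tool goes at most 50 mm and 8.59 degrees, less where a joint would pass 70% of its speed; a pose out of reach is approached as far as the arm can. A call with a number of a shift or a turn outside -1 to 1 is refused whole. A call with a gripper value outside its range is refused whole. OPENING is the opening, from -1 (shut) to 1 (fully open), so that 0 is half open, set as the call begins (- or left out, the last holds). The fingers move at their own pace and stop on an object; FORCE is the grip in N (left out, the last holds). Time passes only in rows, so rows that repeat a pose let the fingers close. It gives the time, the measured TCP pose, the force and the opening at its end, in the units of the state.
- observe(): the state, without advancing time (a new reading comes with each control period).
- camera(name): name is "scene" or "side" or "wrist"; returns a dict with "color" (420x560x3 uint8, red, green, blue), "range_z" (420x560 float32, m along the optical axis (not along the pixel's ray), 0 where there is no reading), "fx", "fy", "cx", "cy" (pixels), "R" (3x3) and "t" (3): a world point X has camera coordinates R X + t. Camera axes: x right, y down, z forward; pixel columns grow to the right and rows downward; lengths in m; the calibration is good to about 2 mm. A picture is of the moment at which its call begins.
- hand_in(): hands the job in, once; it reports no verdict.
The state is a dict: "time": time; "joints": joint angles; "qvel": joint speeds; "joint_torque": joint torques, N m; "tool_pos": TCP position; "ee_rot": TCP orientation; "ft_force": force on the tool from outside, world axes, zero at the start; "ft_torque": the same for the moment, N m; "finger_gap": finger opening in m.
Only numpy, scipy, OpenCV 4.12 (cv2) and the standard library are available. Lean on these libraries where they do the work, as an engineer would, in place of code of your own. Each camera call takes 0.05 s, during which the arm holds its last target.

## Working session

There is one attempt and no reset: what is moved stays moved. The work goes in short steps, Python scripts to look and compute and a shell command to move; the robot and the scene stay as the last step left them, time stands still between calls to the robot, and variables do not carry over. Pictures are saved under pics/ and viewed, and the job is handed in when it is done.

```bash
ls; mkdir -p pics; cat > h.py <<'E'
from rig import *
import numpy as np, cv2, json
def snap(name,fn):
    c=camera(name); cv2.imwrite('pics/'+fn+'.png',cv2.cvtColor(c['color'],cv2.COLOR_RGB2BGR)); np.savez('pics/'+fn+'.npz',**c); return c
def load(fn): return dict(np.load('pics/'+fn+'.npz'))
def px(c,u,v,z=None):
    # world pt from pixel; if z given intersect plane
    K=np.array([(u-c['cx'])/c['fx'],(v-c['cy'])/c['fy'],1.0]); R=c['R'];t=c['t']
    o=-R.T@t; d=R.T@K
    if z is None: s=float(c['range_z'][int(round(v)),int(round(u))])
    else: s=(z-o[2])/d[2]
    return o+s*d
def proj(c,X):
    p=c['R']@np.array(X)+c['t']; return c['fx']*p[0]/p[2]+c['cx'],c['fy']*p[1]/p[2]+c['cy']
def crop(fn,u0,v0,u1,v1,k,out):
    im=cv2.imread('pics/'+fn+'.png')[v0:v1,u0:u1]; cv2.imwrite('pics/'+out+'.png',cv2.resize(im,None,fx=k,fy=k,interpolation=cv2.INTER_CUBIC))
E
python3 - <<'E'
from h import *
for n in ['scene','side','wrist']:
    c=snap(n,n+'0'); print(n,c['fx'],-c['R'].T@c['t'],c['R'][2])
s=observe(); print(s)
E
```

```text
pics
scene 392.6493152124123 [1.04353075 0.17798738 0.83244815] [-0.58584979 -0.15897897 -0.79467333]
side 448.3192519143382 [-0.20513823  0.84824321  0.74700556] [ 0.5334378  -0.6390845  -0.55408945]
wrist 293.6595313847972 [ 0.22425889 -0.58601594  0.37351261] [-0.24910122 -0.06571156 -0.96624561]
{'time': 0.15, 'joints': array([69.00862837, 24.92754201,  1.42998873, 90.17865414, -0.66412538,
       64.97446428, -4.30378181]), 'qvel': array([-0.04110158, -0.18545578,  0.0109609 , -0.26932451,  0.01634782,
       -0.01192831, -0.02165266]), 'joint_torque': array([ 1.06679745e-03, -6.70898366e+01,  1.02611817e+00, -3.16452420e+01,
        1.56530523e-02,  9.16825666e-03, -5.09965821e-05]), 'tool_pos': array([ 0.16280337, -0.60300169,  0.23069293]), 'ee_rot': array([[ 2.60656865e-01, -9.65431409e-01, -4.39968451e-04],
       [-9.65430690e-01, -2.60657211e-01,  1.18391364e-03],
       [-1.25766836e-03,  1.16163828e-04, -9.99999202e-01]]), 'ft_force': array([-0.6080878 ,  0.56161724, -1.38058612]), 'ft_torque': array([-0.02169068,  0.00736692, -0.0147623 ]), 'finger_gap': 0.0853205985285974}
```

View pics/scene0.png

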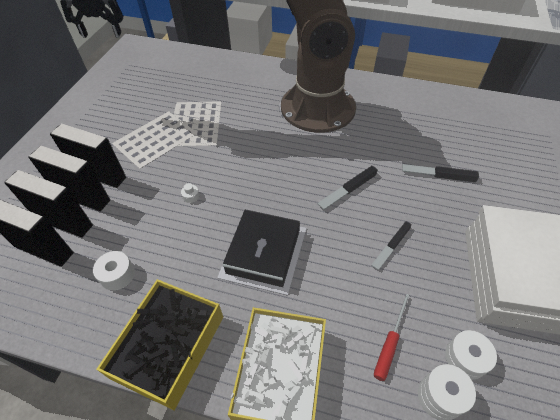

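View pics/side0.png

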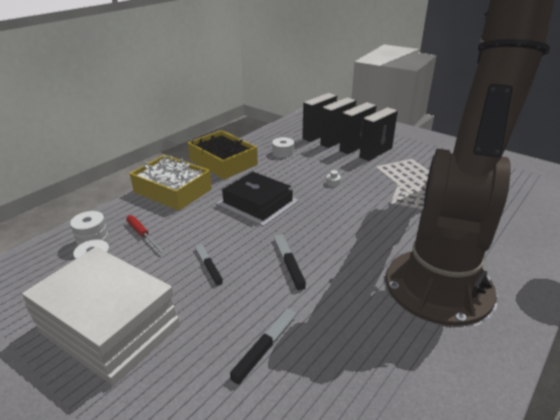

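View pics/wrist0.png

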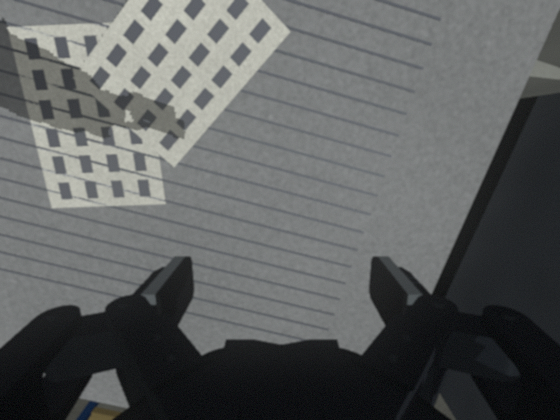

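The scene shows three blades. The smallest looks to be at about (393,245), the cartridge is at (265,248) and the cap at (190,192). I'll enlarge these to measure them.

```bash
python3 - <<'E'
from h import *
crop('scene0',360,210,425,280,8,'c_bl'); crop('scene0',210,200,315,295,7,'c_ca'); crop('scene0',170,175,215,210,12,'c_cap')
c=load('scene0')
for a,b in [((375,267),(409,225)),((321,206),(377,170)),((403,169),(478,177))]:
    A=px(c,*a,.01);B=px(c,*b,.01);print(A,B,np.linalg.norm(A-B))
E
```

```text
[0.55197917 0.26200316 0.01      ] [0.40796695 0.32968036 0.01      ] 0.15912172147421877
[0.40780725 0.10016393 0.01      ] [0.23887842 0.22627973 0.01      ] 0.21081305070733103
[0.21524441 0.29730126 0.01      ] [0.19008363 0.503108   0.01      ] 0.2073390443942443
```

View pics/c_bl.png

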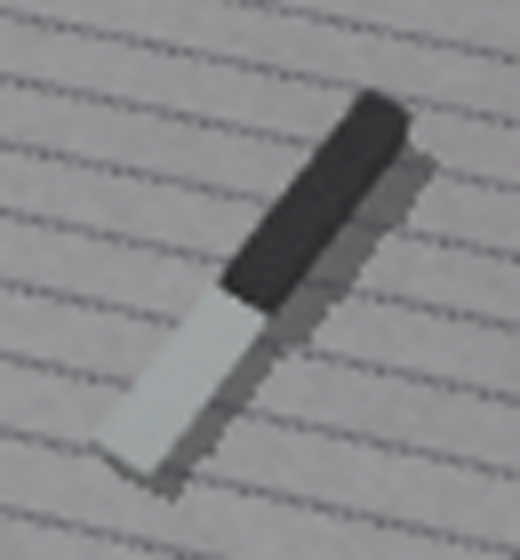

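View pics/c_ca.png

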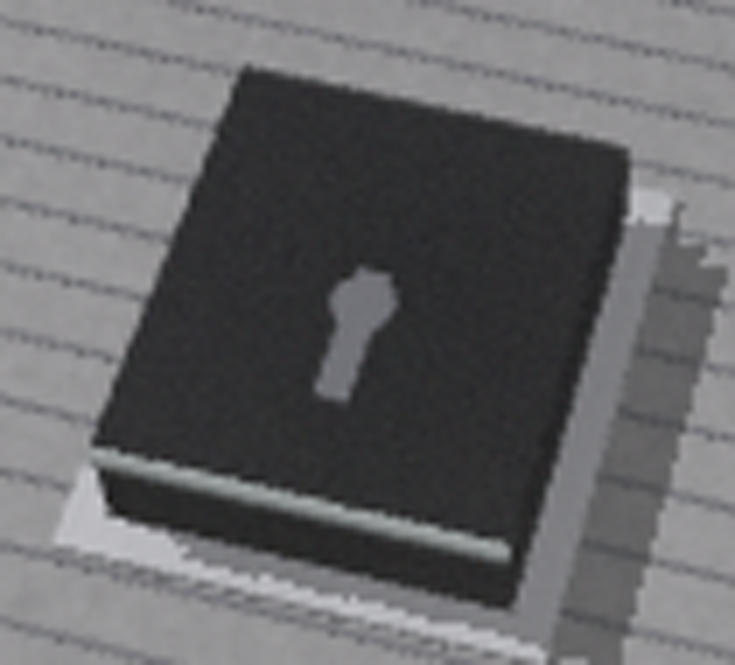

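View pics/c_cap.png

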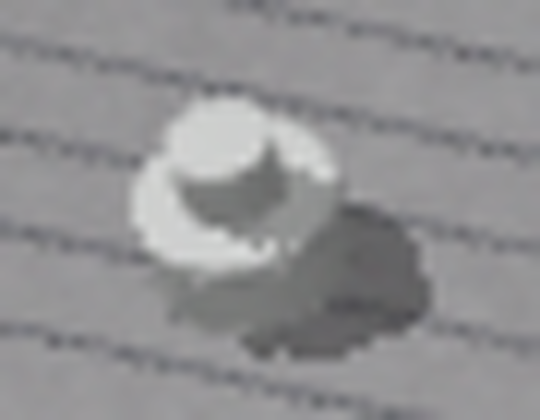

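```bash
python3 - <<'E'
from h import *
c=load('scene0')
def P(x,y,u0,v0,k,z): return px(c,u0+(x+.5)/k-.5,v0+(y+.5)/k-.5,z)
q=lambda a:np.round(a,4)
print('blade tip',[q(P(x,y,360,210,8,.0115)) for x,y in((97,443),(152,474))],'junction',[q(P(x,y,360,210,8,.02)) for x,y in ((222,284),(270,312))],'rear',[q(P(x,y,360,210,8,.02)) for x,y in ((368,90),(410,118))])
for n,x,y,z in (('lipL',245,67,.053),('lipR',630,148,.053),('hinL',92,455,.052),('hinR',510,555,.052)):
    print(n,q(P(x,y,210,200,7,z)))
print('knob',q(P(218,138,170,175,12,.042)),'shoulder',[q(P(x,y,170,175,12,.024)) for x,y in((132,215),(340,180),(235,270))])
# depth check
for u,v in ((245,245),(290,250),(300,225),(250,215)): print(q(px(c,u,v)))
print(q(px(c,188,186)), q(px(c,385,255)),q(px(c,400,236)))
crop('side0',210,165,305,225,8,'s_ca'); crop('side0',185,235,235,290,10,'s_bl'); crop('side0',315,160,350,195,15,'s_cap')
E
```

```text
blade tip [array([0.5494, 0.2536, 0.0115]), array([0.5555, 0.2706, 0.0115])] junction [array([0.4899, 0.2819, 0.02  ]), array([0.496, 0.297, 0.02 ])] rear [array([0.4049, 0.3184, 0.02  ]), array([0.4123, 0.3321, 0.02  ])]
lipL [ 0.5013 -0.0771  0.053 ]
lipR [0.4992 0.0635 0.053 ]
hinL [ 0.662  -0.0737  0.052 ]
hinR [0.6605 0.0655 0.052 ]
knob [ 0.4611 -0.2506  0.042 ] shoulder [array([ 0.4737, -0.2695,  0.024 ]), array([ 0.452, -0.229,  0.024]), array([ 0.4821, -0.241 ,  0.024 ])]
[ 0.6029 -0.0406  0.0577]
[0.5859 0.0626 0.0537]
[0.4767 0.0605 0.0025]
[ 0.5168 -0.0575  0.0559]
[ 0.4615 -0.2493  0.043 ] [0.5127 0.281  0.0098] [0.4556 0.309  0.0206]
```

View pics/s_ca.png

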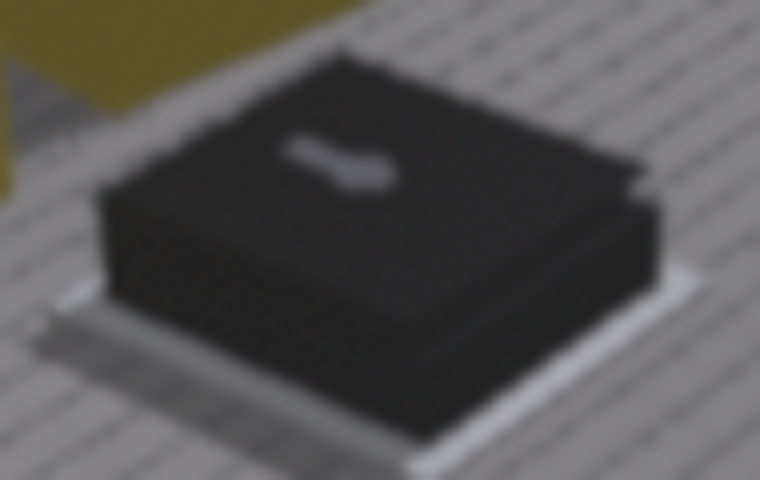

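View pics/s_bl.png

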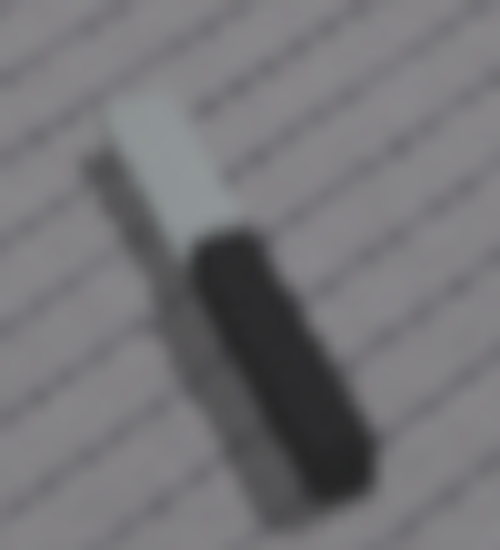

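View pics/s_cap.png

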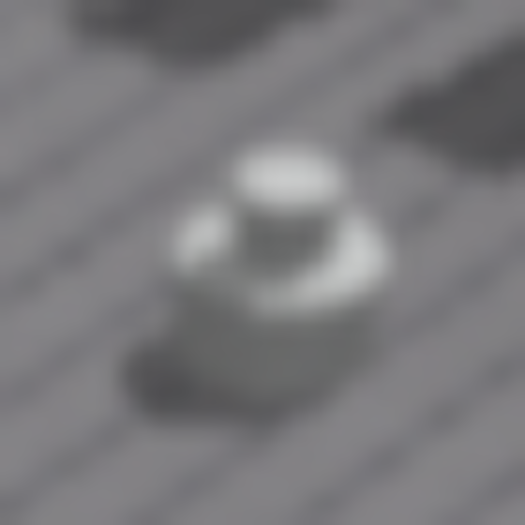

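```bash
python3 -m handwheel '[[[-0.58,-0.85,0,0,0,0.237],[-0.58,-0.85,0,0,0,0.237],[-0.58,-0.85,0,0,0,0.237],[-0.58,-0.85,0,0,0,0.237]]]' 1
```

```text
time: 0.55
tool_pos: [0.2689, -0.4806, 0.2312]
ee_rot: [[0.025, -1.0, 0.002], [-1.0, -0.025, 0.003], [-0.003, -0.002, -1.0]]
ft_force: [0.1, -1.1, -0.1]
finger_gap: 0.0853
```

```bash
python3 -m handwheel '[[[-0.77,-0.6,0,0,0,0],[-0.77,-0.6,0,0,0,0],[-0.77,-0.6,0,0,0,0]]]' && python3 -m handwheel '[[[-0.77,-0.6,0,0,0,0],[-0.77,-0.6,0,0,0,0],[-0.77,-0.6,0,0,0,0],[-0.77,-0.6,0,0,0,0],[-0.77,-0.6,0,0,0,0]]]'
python3 - <<'E'
from h import *
c=snap('wrist','w1'); print(observe()['tool_pos'])
E
```

```text
time: 0.85
tool_pos: [0.3523, -0.3678, 0.2313]
ee_rot: [[0.015, -1.0, 0.0], [-1.0, -0.015, -0.0], [0.0, -0.0, -1.0]]
ft_force: [1.4, -0.2, -0.3]
finger_gap: 0.0849
time: 1.35
tool_pos: [0.4401, -0.2518, 0.2311]
ee_rot: [[0.018, -1.0, -0.0], [-1.0, -0.018, 0.0], [-0.0, 0.0, -1.0]]
ft_force: [0.3, -0.0, -0.5]
finger_gap: 0.0856
[ 0.43922936 -0.25311839  0.23108769]
```

View pics/w1.png

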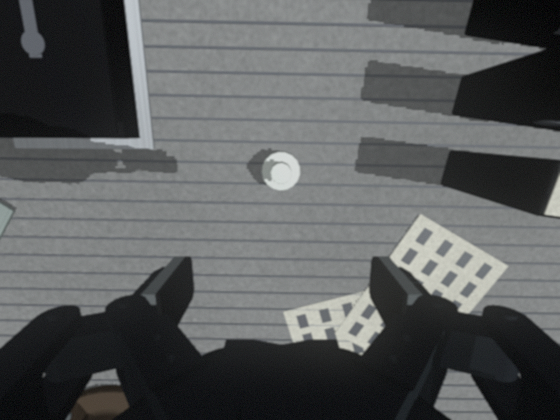

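The wrist view shows the cap with its knob at about (282,173), and the lip corner of the cartridge at upper left.

```bash
python3 - <<'E'
from h import *
c=load('w1'); crop('w1',250,145,315,200,10,'w1c'); print(px(c,282,173,.042), px(c,281,171,.024))
E
```

```text
[ 0.4615273  -0.25212438  0.042     ] [ 0.46158807 -0.25098119  0.024     ]
```

View pics/w1c.png

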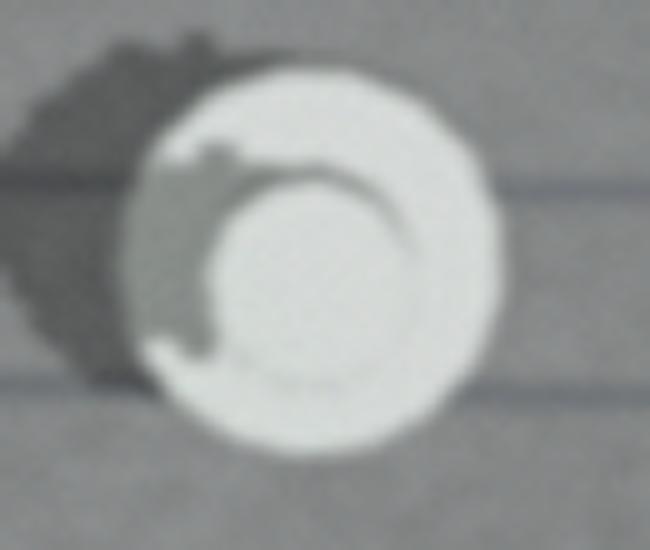

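```bash
python3 -m handwheel '[[[-1,-0.1,0,0,0,0],[-1,-0.1,0,0,0,0],[-1,-0.1,0,0,0,0]]]' && python3 -m handwheel '[[[-0.8,-0.27,0,0,0,0],[-0.8,-0.27,0,0,0,0],[-0.8,-0.27,0,0,0,0],[-0.8,-0.27,0,0,0,0]]]'
python3 - <<'E'
from h import *
c=snap('wrist','w2'); print(observe()['tool_pos'])
E
```

```text
time: 1.7
tool_pos: [0.4517, -0.1037, 0.2313]
ee_rot: [[0.011, -1.0, 0.0], [-1.0, -0.011, -0.001], [0.001, -0.0, -1.0]]
ft_force: [0.8, 0.0, 1.2]
finger_gap: 0.0857
time: 2.1
tool_pos: [0.4918, 0.0202, 0.2313]
ee_rot: [[0.019, -1.0, 0.001], [-1.0, -0.019, 0.001], [-0.001, -0.001, -1.0]]
ft_force: [0.2, -0.4, -0.1]
finger_gap: 0.0854
[0.49120325 0.01749987 0.23112729]
```

View pics/w2.png

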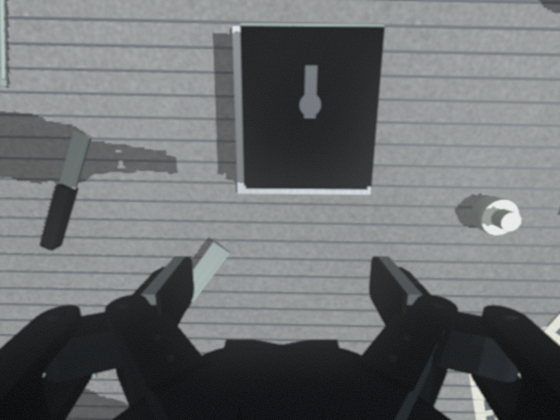

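```bash
python3 - <<'E'
from h import *
crop('w2',225,10,395,205,4,'w2c'); crop('w2',30,120,100,255,4,'w2b')
E
```

```text
(no output)
```

View pics/w2c.png

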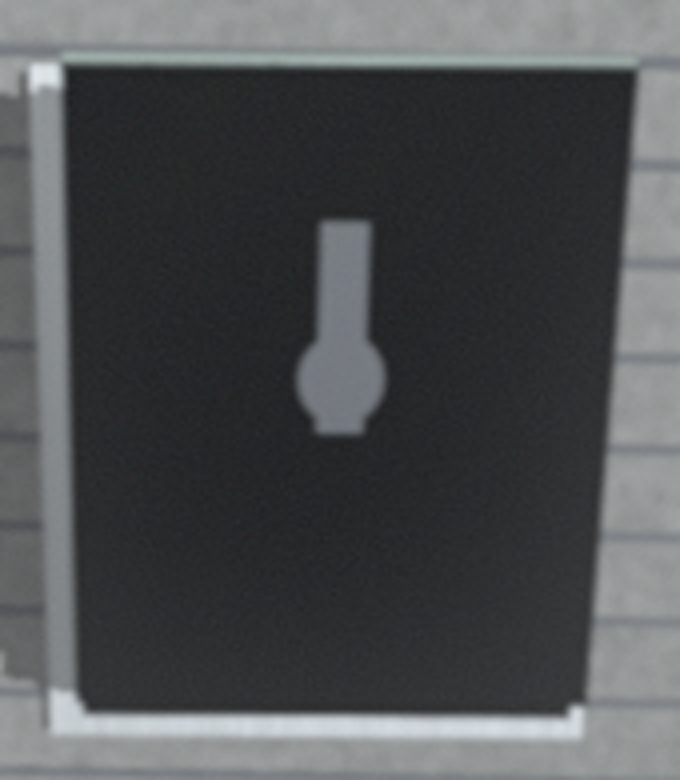

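View pics/w2b.png

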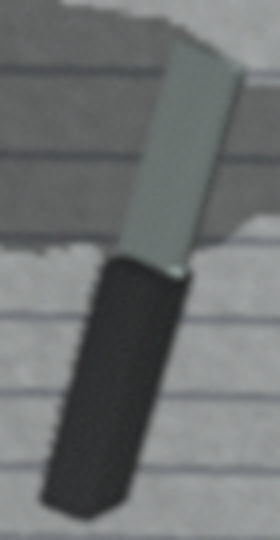

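```bash
python3 - <<'E'
from h import *
c=load('w2'); q=lambda a:np.round(a,4)
def P(x,y,u0,v0,k,z): return q(px(c,u0+(x+.5)/k-.5,v0+(y+.5)/k-.5,z))
print('hin',P(64,68,225,10,4,.053),P(637,68,225,10,4,.053))
print('ledge',P(85,712,225,10,4,.04),P(583,706,225,10,4,.04))
print('nest',P(50,736,225,10,4,.002),P(583,738,225,10,4,.002))
for v in range(160,196,2): print(v,q(px(c,300,v)))
print('tip',P(178,40,30,120,4,.0115),P(243,72,30,120,4,.0115),'junc',P(113,255,30,120,4,.02),P(190,275,30,120,4,.02),'rear',P(40,500,30,120,4,.02),P(128,500,30,120,4,.02))
E
```

```text
hin [0.6556 0.0631 0.053 ] [ 0.6582 -0.0756  0.053 ]
ledge [0.4955 0.0614 0.04  ] [ 0.5    -0.0818  0.04  ]
nest [0.4806 0.0773 0.002 ] [ 0.4833 -0.0945  0.002 ]
160 [0.5294 0.0012 0.0556]
162 [0.5272 0.0011 0.0549]
164 [0.5252 0.001  0.0558]
166 [0.523  0.0009 0.0555]
168 [0.5208 0.0009 0.0553]
170 [0.5187 0.0008 0.0554]
172 [0.5165 0.0007 0.0554]
174 [0.5143 0.0006 0.0548]
176 [5.122e-01 5.000e-04 5.510e-02]
178 [5.10e-01 5.00e-04 5.53e-02]
180 [5.079e-01 4.000e-04 5.560e-02]
182 [5.054e-01 2.000e-04 5.390e-02]
184 [5.034e-01 2.000e-04 5.510e-02]
186 [ 0.4987 -0.0008  0.0407]
188 [ 0.4963 -0.0009  0.0403]
190 [ 0.4874 -0.0034  0.0043]
192 [ 0.4847 -0.0035  0.004 ]
194 [ 4.813e-01 -3.900e-03  1.000e-04]
tip [0.5563 0.2684 0.0115] [0.5474 0.2504 0.0115] junc [0.4927 0.2926 0.02  ] [0.487  0.2702 0.02  ] rear [0.4124 0.3302 0.02  ] [0.413  0.3018 0.02  ]
```

```bash
python3 -m handwheel '[[[-0.94,0.08,0,0,0,0],[-0.94,0.08,0,0,0,0],[-0.94,0.08,0,0,0,0]]]' && python3 -m handwheel '[[[-0.94,0.08,0.6,0,0,0.418],[-0.94,0.08,0.6,0,0,0.418],[-0.94,0.08,0.6,0,0,0.418],[-0.94,0.08,0.6,0,0,0.418],[-0.94,0.08,0.6,0,0,0.418],[-0.94,0.08,0.6,0,0,0.418]]]'
python3 - <<'E'
from h import *
c=snap('wrist','w3'); s=observe();print(s['tool_pos'],s['ee_rot'])
for n,X in (('o',(.472,.2955,.02)),('tip',(.554,.259,.0115)),('g',(.463,.2995,.02))): print(n,proj(c,X))
E
```

```text
time: 2.45
tool_pos: [0.477, 0.1575, 0.2313]
ee_rot: [[0.011, -1.0, 0.0], [-1.0, -0.011, -0.001], [0.001, -0.0, -1.0]]
ft_force: [1.6, 0.5, 0.3]
finger_gap: 0.0852
time: 3.05
tool_pos: [0.4633, 0.2972, 0.141]
ee_rot: [[-0.411, -0.912, -0.0], [-0.912, 0.411, -0.002], [0.002, -0.001, -1.0]]
ft_force: [0.1, -0.5, 0.9]
finger_gap: 0.0855
[0.46388754 0.29659549 0.14152792] [[-4.12720177e-01 -9.10857683e-01  5.79646364e-04]
 [-9.10857027e-01  4.12718848e-01 -1.62146456e-03]
 [ 1.23769247e-03 -1.19718610e-03 -9.99998517e-01]]
o (np.float64(278.2201102660293), np.float64(196.60892053766824))
tip (np.float64(277.54794046690887), np.float64(93.01556014617738))
g (np.float64(278.3029248809631), np.float64(207.04382993973792))
```

View pics/w3.png

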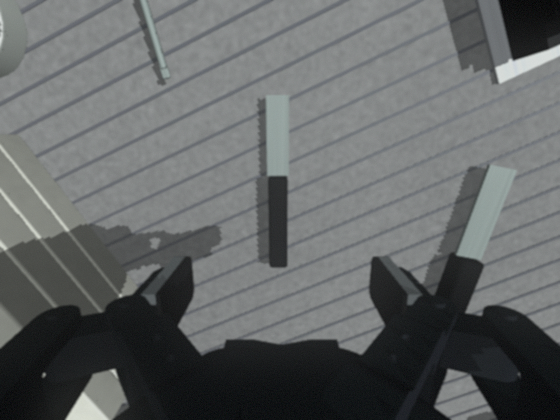

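```bash
python3 -m handwheel '[[[-0.01,0,0.3,0,0,0],[-0.01,0,0.6,0,0,0],[-0.01,0,0.85,0,0,0],[-0.01,0,0.91,0,0,0],[-0.01,0,0.91,0,0,0]]]' 1 && python3 -m handwheel '[[[0,0,0,0,0,0],[0,0,0,0,0,0],[0,0,0,0,0,0],[0,0,0,0,0,0],[0,0,0,0,0,0],[0,0,0,0,0,0]]]' -1 110
```

```text
time: 3.6
tool_pos: [0.4639, 0.2983, 0.0046]
ee_rot: [[-0.413, -0.911, -0.001], [-0.911, 0.413, -0.001], [0.002, 0.001, -1.0]]
ft_force: [0.2, 0.7, -0.5]
finger_gap: 0.0855
time: 4.2
tool_pos: [0.4636, 0.301, 0.0059]
ee_rot: [[-0.409, -0.912, 0.001], [-0.912, 0.409, 0.001], [-0.001, -0.001, -1.0]]
ft_force: [-2.6, -1.6, 11.3]
finger_gap: 0.0155
```

```bash
python3 -m handwheel '[[[0,0,-0.3,0,0,0],[0,0,-0.6,0,0,0],[0,0,-0.8,0,0,0],[0,0,-0.8,0,0,0],[0,0,-0.8,0,0,0]]]'
python3 - <<'E'
from h import *
c=snap('wrist','w4'); s=observe();print(s['tool_pos'],s['ee_rot'],s['ft_force'],s['finger_gap'])
E
```

```text
time: 4.7
tool_pos: [0.4634, 0.3008, 0.1253]
ee_rot: [[-0.41, -0.912, 0.001], [-0.912, 0.41, 0.001], [-0.001, -0.001, -1.0]]
ft_force: [-0.3, 0.3, 0.2]
finger_gap: 0.0152
[0.46273635 0.30031273 0.1242066 ] [[-4.09625358e-01 -9.12253621e-01 -6.30509536e-04]
 [-9.12253446e-01  4.09625725e-01 -6.44320281e-04]
 [ 8.46056435e-04  3.11254572e-04 -9.99999594e-01]] [ 0.16243776 -0.90137888 -1.30417102] 0.014901634103914745
```

View pics/w4.png

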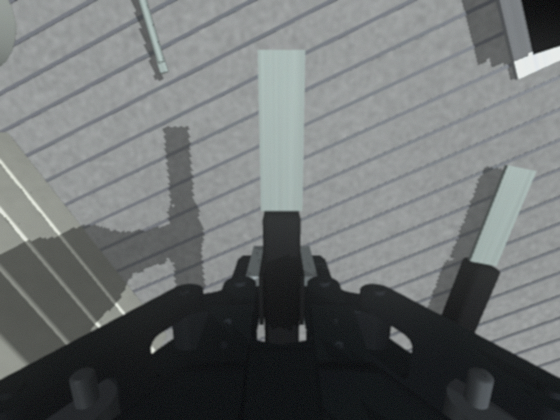

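The blade is held straight. Its tip edge is at (281,50) and the handle joint at row 211. Now I'll find where the blade sits in the tool frame.

```bash
python3 - <<'E'
from h import *
c=load('w4'); s=observe();R=s['ee_rot'];p=s['tool_pos']
for u,v in ((262,54),(281,54),(300,54),(281,100),(281,150),(281,200),(262,200),(300,200),(281,225),(281,255)):
    X=px(c,u,v); print(u,v,np.round(X,4),np.round(1000*R.T@(X-p),1))
d=[np.median(c['range_z'][v-2:v+3,270:293]) for v in (60,100,150,200)]
print(d)
E
```

```text
262 54 [0.5545 0.2683 0.1313] [ -8.4 -96.8  -7.1]
281 54 [0.5513 0.261  0.1308] [ -0.4 -96.9  -6.7]
300 54 [0.5477 0.2539 0.1325] [  7.6 -96.5  -8.3]
281 100 [0.5345 0.2685 0.1317] [ -0.4 -78.5  -7.5]
281 150 [0.515  0.2772 0.1314] [ -0.4 -57.1  -7.2]
281 200 [0.4935 0.2869 0.1302] [ -0.4 -33.5  -6. ]
262 200 [0.4975 0.295  0.1318] [ -9.4 -33.9  -7.6]
300 200 [0.49   0.2785 0.1312] [  8.7 -33.8  -7. ]
281 225 [0.4845 0.2909 0.1392] [ -0.3 -23.7 -15. ]
281 255 [0.4708 0.2971 0.1387] [ -0.3  -8.7 -14.5]
[np.float32(0.124639206), np.float32(0.12874533), np.float32(0.13424951), np.float32(0.14018345)]
```

```bash
python3 -m handwheel '[[[0.9,-0.12,0,0,0,-0.42],[0.9,-0.12,0,0,0,-0.42],[0.9,-0.12,0,0,0,-0.42],[0.9,-0.12,0,0,0,-0.42],[0.9,-0.12,0,0,0,-0.42]]]' && python3 -m handwheel '[[[0.59,0.19,0,0,0,0],[0.59,0.19,0,0,0,0],[0.59,0.19,0,0,0,0]]]' && python3 -m handwheel '[[[0.59,0.19,0,0,0,0],[0.59,0.19,0,0,0,0],[0.59,0.19,0.2,0,0,0],[0.59,0.19,0.4,0,0,0],[0.59,0.19,0.4,0,0,0],[0.59,0.19,0.4,0,0,0]]]'
```

```text
time: 5.25
tool_pos: [0.4237, 0.1691, 0.1238]
ee_rot: [[0.015, -1.0, -0.002], [-1.0, -0.015, -0.001], [0.001, 0.002, -1.0]]
ft_force: [-0.2, 1.1, -0.3]
finger_gap: 0.0149
time: 5.55
tool_pos: [0.3951, 0.0772, 0.1237]
ee_rot: [[0.012, -1.0, -0.004], [-1.0, -0.012, -0.003], [0.003, 0.004, -1.0]]
ft_force: [0.1, 1.2, -0.7]
finger_gap: 0.0153
time: 6.15
tool_pos: [0.3705, -0.0068, 0.0646]
ee_rot: [[0.019, -1.0, -0.002], [-1.0, -0.019, 0.0], [-0.0, 0.002, -1.0]]
ft_force: [0.3, 0.8, -0.4]
finger_gap: 0.0148
```

```bash
python3 -m handwheel '[[[0,0,0.157,0,0,0],[0,0,0.157,0,0,0],[0,0,0.157,0,0,0]]]'
python3 - <<'E'
from h import *
c=snap('wrist','w5'); s=observe();print(s['tool_pos'],s['ee_rot'],s['ft_force'])
c2=snap('side','s5'); 
R=s['ee_rot'];p=s['tool_pos']
for v in range(10,140,5):
    X=px(c,281,v); print(v,np.round(X,4),end=' ')
crop('s5',210,160,330,240,6,'s5c')
E
```

```text
time: 6.45
tool_pos: [0.3709, -0.0073, 0.0421]
ee_rot: [[0.018, -1.0, 0.0], [-1.0, -0.018, 0.0], [-0.0, -0.0, -1.0]]
ft_force: [0.6, -0.4, -0.1]
finger_gap: 0.0148
[ 0.37107722 -0.00742317  0.04226417] [[ 1.82696357e-02 -9.99832734e-01  8.51039052e-04]
 [-9.99833094e-01 -1.82695723e-02  8.22182586e-05]
 [-6.66563867e-05 -8.52399106e-04 -9.99999634e-01]] [ 0.38438902  0.56378423 -0.25926373]
10 [ 0.4959 -0.0047  0.0134] 15 [ 0.4955 -0.0047  0.0079] 20 [ 0.4941 -0.0048  0.0051] 25 [ 0.4921 -0.0048  0.0038] 30 [ 0.4894 -0.0048  0.0048] 35 [ 0.4873 -0.0049  0.0037] 40 [ 0.485  -0.0049  0.003 ] 45 [ 0.4828 -0.005   0.0019] 50 [ 0.4686 -0.0053  0.0486] 55 [ 0.4672 -0.0053  0.0468] 60 [ 0.465  -0.0053  0.0475] 65 [ 0.4631 -0.0054  0.0474] 70 [ 0.461  -0.0054  0.0482] 75 [ 0.4592 -0.0054  0.0474] 80 [ 0.4571 -0.0055  0.0482] 85 [ 0.4553 -0.0055  0.0469] 90 [ 0.453  -0.0056  0.0486] 95 [ 0.4511 -0.0056  0.0476] 100 [ 0.449  -0.0056  0.048 ] 105 [ 0.447  -0.0057  0.0478] 110 [ 0.4449 -0.0057  0.048 ] 115 [ 0.4428 -0.0057  0.0476] 120 [ 0.4407 -0.0058  0.0476] 125 [ 0.4386 -0.0058  0.047 ] 130 [ 0.4364 -0.0059  0.0475] 135 [ 0.4342 -0.0059  0.048 ]
```

View pics/w5.png

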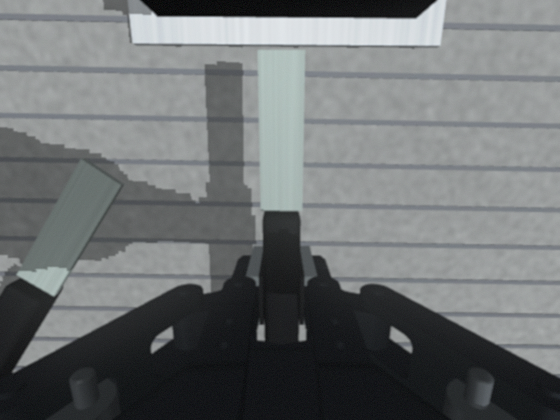

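View pics/s5c.png

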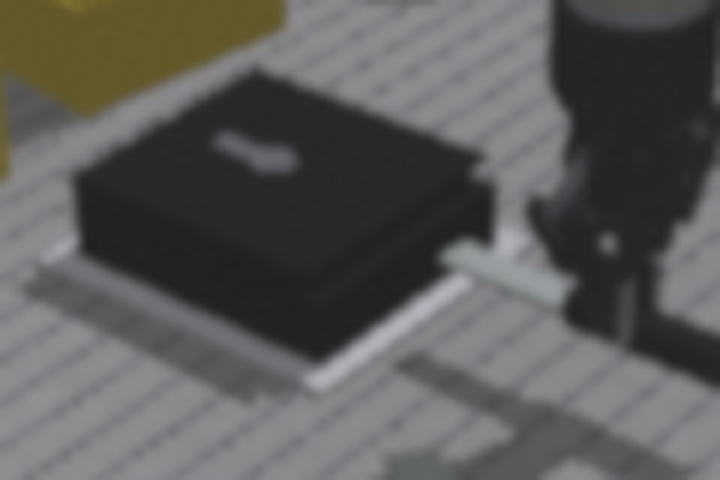

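```bash
python3 -m handwheel '[[[0,-0.08,0.004,0,0,0],[0,-0.13,0.004,0,0,0],[0,-0.18,0.004,0,0,0],[0,-0.22,0.004,0,0,0],[0,-0.25,0.004,0,0,0],[0,-0.25,0.004,0,0,0],[0,-0.25,0.004,0,0,0]]]'
python3 - <<'E'
from h import *
c=snap('wrist','w6'); s=observe();print(s['tool_pos'],s['ft_force'],s['ft_torque'])
E
```

```text
time: 7.25
tool_pos: [0.4076, -0.0072, 0.0405]
ee_rot: [[0.018, -1.0, -0.001], [-1.0, -0.018, -0.0], [0.0, 0.001, -1.0]]
ft_force: [-0.3, 0.1, -1.6]
finger_gap: 0.015
[ 0.40748616 -0.0072594   0.04054133] [ 0.07221345  0.31518549 -0.4124251 ] [ 0.05039322 -0.03119512  0.03434534]
```

View pics/w6.png

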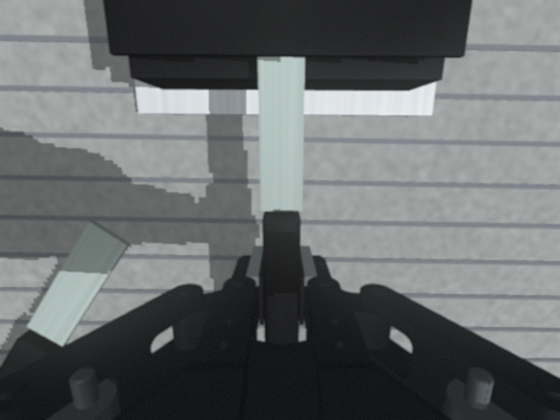

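```bash
python3 - <<'E'
from h import *
c=load('w6')
print(px(c,281,56,.0515), px(c,330,88,.04), px(c,281,50.5,.046), px(c,281,50.5,.0475))
E
```

```text
[ 0.5020803  -0.00529743  0.0515    ] [ 0.49199969 -0.02771565  0.04      ] [ 0.5054642  -0.00523405  0.046     ] [ 0.50509174 -0.00524154  0.0475    ]
```

```bash
python3 -m handwheel '[[[0,-0.02,0,0,0,0],[0,-0.033,0,0,0,0],[0,-0.033,0,0,0,0]]]' && python3 -m handwheel '[[[0,0,-0.06,0,0,0],[0,0,-0.125,0,0,0],[0,-0.02,-0.222,0,0,0],[0,-0.044,-0.317,0,0,0],[0,-0.077,-0.409,0,0,0],[0,-0.12,-0.498,0,0,0],[0,-0.12,-0.498,0,0,0],[0,-0.12,-0.498,0,0,0]]]'
python3 - <<'E'
from h import *
c=snap('side','s7'); crop('s7',210,120,340,240,5,'s7c'); c=snap('wrist','w7'); s=observe();print(s['tool_pos'],s['ft_force'],s['ft_torque'])
E
```

```text
time: 7.6
tool_pos: [0.4133, -0.0071, 0.0407]
ee_rot: [[0.018, -1.0, 0.0], [-1.0, -0.018, 0.0], [-0.0, -0.0, -1.0]]
ft_force: [-0.0, -0.7, -1.2]
finger_gap: 0.015
time: 8.4
tool_pos: [0.4309, -0.0068, 0.1158]
ee_rot: [[0.018, -1.0, 0.001], [-1.0, -0.018, 0.0], [-0.0, -0.001, -1.0]]
ft_force: [0.0, 0.2, -0.7]
finger_gap: 0.0151
[ 0.43027294 -0.00685717  0.11504139] [-0.03734786  0.37610664 -1.00088675] [ 0.00593186  0.02632291 -0.02146222]
```

View pics/s7c.png

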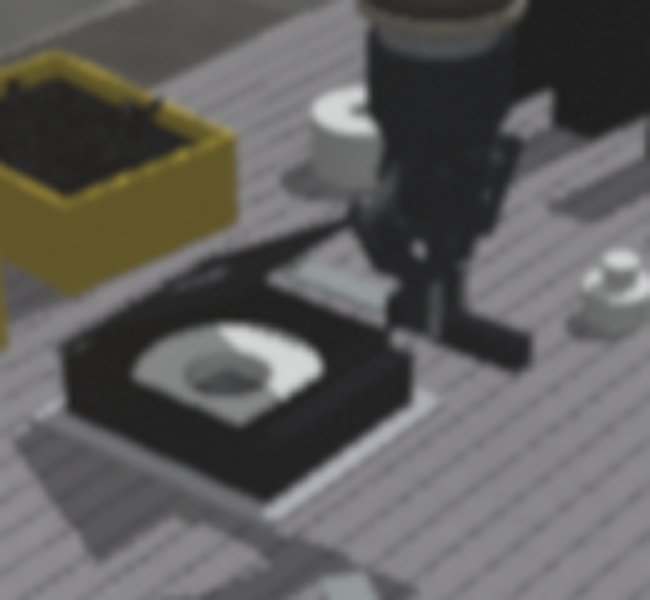

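View pics/w7.png

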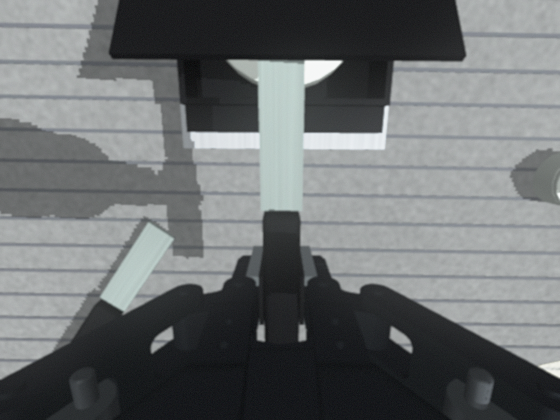

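```bash
python3 -m handwheel '[[[0,-0.052,-0.084,0,0,0],[0,-0.111,-0.162,0,0,0],[0,-0.178,-0.234,0,0,0],[0,-0.252,-0.299,0,0,0],[0,-0.332,-0.355,0,0,0],[0,-0.417,-0.405,0,0,0],[0,-0.507,-0.445,0,0,0],[0,-0.6,-0.476,0,0,0],[0,-0.696,-0.498,0,0,0],[0,-0.794,-0.51,0,0,0],[0,-0.892,-0.511,0,0,0],[0,-0.99,-0.504,0,0,0],[0,-0.99,-0.504,0,0,0]]]'
python3 - <<'E'
from h import *
c=snap('side','s8'); crop('s8',200,100,340,230,5,'s8c'); c=snap('wrist','w8'); s=observe();print(s['tool_pos'],s['ft_force'],s['ft_torque'])
E
```

```text
time: 9.8
tool_pos: [0.5799, -0.0042, 0.1897]
ee_rot: [[0.018, -1.0, -0.001], [-1.0, -0.018, -0.0], [0.0, 0.001, -1.0]]
ft_force: [0.3, 0.4, -0.9]
finger_gap: 0.015
[ 0.57846796 -0.00411976  0.19002977] [-0.58841531  0.08384714 -0.55321733] [ 0.03519292  0.02433144 -0.01140403]
```

View pics/s8c.png

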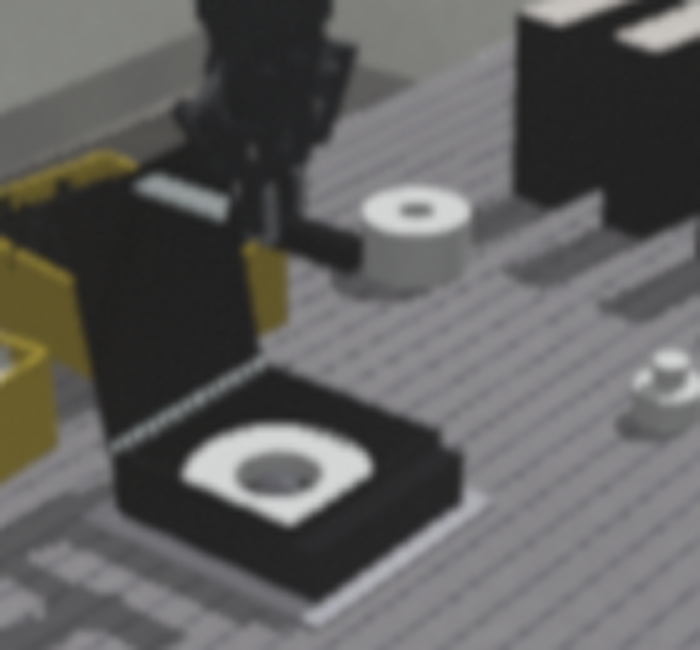

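View pics/w8.png

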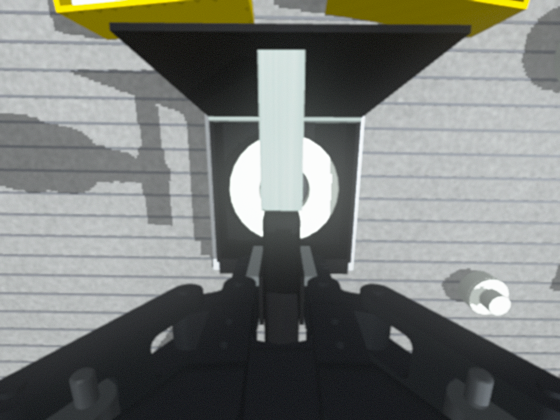

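```bash
python3 -m handwheel '[[[0,-0.087,0.018,0,0,0],[0,-0.16,0.036,0,0,0],[0,-0.16,0.036,0,0,0],[0,-0.16,0.036,0,0,0]]]'
python3 - <<'E'
from h import *
s=observe();print(s['tool_pos'],s['ft_force'],s['ft_torque'],s['joints'])
E
```

```text
time: 10.3
tool_pos: [0.6036, -0.0037, 0.1853]
ee_rot: [[0.018, -1.0, -0.0], [-1.0, -0.018, 0.0], [-0.0, 0.0, -1.0]]
ft_force: [-0.7, 0.0, -0.2]
finger_gap: 0.015
[ 0.60355967 -0.00367617  0.18525248] [-0.74786286  0.01383195 -0.17678243] [-0.01152597  0.06405087  0.00058994] [ -1.31219956  25.43940422  -4.82833369  96.23969552   2.42954941
  58.43499205 -95.93403224]
```

```bash
python3 -m handwheel '[[[0,0.3,0,0,0,0],[0,0.6,0,0,0,0],[-0.2,0.9,0,0,0,0],[-0.4,0.957,0,0,0,0]]]' && python3 -m handwheel '[[[-0.33,0,0,0,0,0],[-0.66,0,0.3,0,0,0],[-0.96,0,0.6,0,0,0],[-0.96,0,0.6,0,0,0],[-0.96,0,0.6,0,0,0]]]'
python3 - <<'E'
from h import *
c=snap('scene','c9'); s=observe();print(s['tool_pos'],s['ft_force'])
E
```

```text
time: 10.7
tool_pos: [0.4544, 0.0524, 0.1855]
ee_rot: [[0.015, -1.0, -0.002], [-1.0, -0.015, -0.001], [0.001, 0.002, -1.0]]
ft_force: [1.0, 0.8, -0.3]
finger_gap: 0.0153
time: 11.2
tool_pos: [0.454, 0.2007, 0.0933]
ee_rot: [[0.023, -1.0, -0.004], [-1.0, -0.023, 0.0], [-0.0, 0.004, -1.0]]
ft_force: [0.4, -0.9, -0.5]
finger_gap: 0.0153
[0.45499475 0.19882486 0.09455836] [ 0.2371657  -1.01614084 -0.48604597]
```

View pics/c9.png

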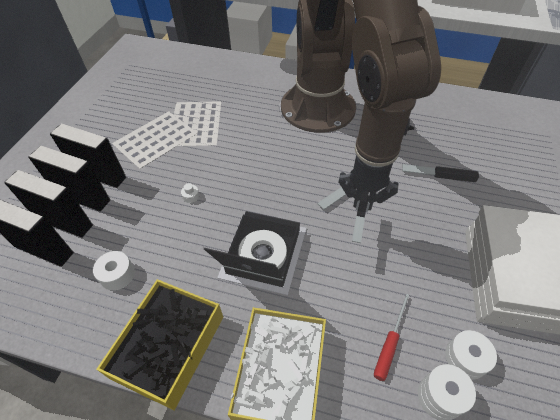

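```bash
python3 -m handwheel '[[[0,0,0.2,0,0,0],[0,0,0.4,0,0,0],[0,0,0.52,0,0,0],[0,0,0.56,0,0,0],[0,0,0.585,0,0,0],[0,0,0.585,0,0,0],[0,0,0.585,0,0,0]]]'
```

```text
time: 11.95
tool_pos: [0.457, 0.1978, 0.0089]
ee_rot: [[0.017, -1.0, 0.002], [-1.0, -0.017, 0.001], [-0.001, -0.002, -1.0]]
ft_force: [-0.3, -0.6, 0.6]
finger_gap: 0.0152
```

```bash
python3 -m handwheel '[[[0,0,0.012,0,0,0],[0,0,0.016,0,0,0],[0,0,0.016,0,0,0]]]'
```

```text
time: 12.25
tool_pos: [0.4566, 0.1978, 0.0059]
ee_rot: [[0.018, -1.0, 0.001], [-1.0, -0.018, 0.0], [-0.0, -0.001, -1.0]]
ft_force: [-0.7, 0.2, 4.8]
finger_gap: 0.0154
```

```bash
python3 -m handwheel '[[[0,0,0,0,0,0],[0,0,0,0,0,0],[0,0,0,0,0,0],[0,0,0,0,0,0]]]' 0.2 && python3 -m handwheel '[[[0,0,-0.3,0,0,0],[0,0,-0.6,0,0,0],[0,0,-0.9,0,0,0],[0,0,-0.9,0,0,0],[0,0,-0.9,0,0,0]]]' 1
python3 - <<'E'
from h import *
c=snap('wrist','w10'); s=observe();print(s['tool_pos'],s['ft_force'])
E
```

```text
time: 12.65
tool_pos: [0.4562, 0.1977, 0.0054]
ee_rot: [[0.018, -1.0, -0.0], [-1.0, -0.018, -0.0], [0.0, 0.0, -1.0]]
ft_force: [0.3, -0.8, -0.9]
finger_gap: 0.0514
time: 13.15
tool_pos: [0.4568, 0.1979, 0.1414]
ee_rot: [[0.017, -1.0, 0.002], [-1.0, -0.017, 0.001], [-0.001, -0.002, -1.0]]
ft_force: [-0.7, -0.3, -0.7]
finger_gap: 0.085
[0.4559941  0.19738161 0.14012401] [-0.13920788 -0.01064667  0.13188481]
```

View pics/w10.png

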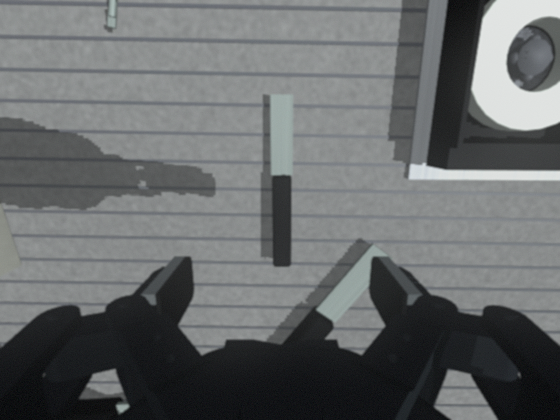

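The blade lies flat at (282,95–265). I'll go over the hub to measure it.

```bash
python3 -m handwheel '[[[0.2,0,-0.3,0,0,0],[0.6,-0.2,-0.6,0,0,0],[0.67,-0.27,-0.7,0,0,0]]]' && python3 -m handwheel '[[[0.68,-0.27,0,0,0,0],[0.68,-0.27,0,0,0,0],[0.68,-0.27,0,0,0,0],[0.68,-0.27,0,0,0,0],[0.68,-0.27,0,0,0,0],[0.68,-0.27,0,0,0,0]]]'
python3 - <<'E'
from h import *
c=snap('wrist','w11'); s=observe();print(s['tool_pos'],s['ft_force'])
crop('w11',200,80,360,230,5,'w11c')
E
```

```text
time: 13.5
tool_pos: [0.4953, 0.0995, 0.2416]
ee_rot: [[0.019, -1.0, -0.004], [-1.0, -0.019, -0.001], [0.001, 0.004, -1.0]]
ft_force: [2.0, 0.0, -0.4]
finger_gap: 0.0856
time: 14.1
tool_pos: [0.538, 0.0019, 0.2416]
ee_rot: [[0.021, -1.0, -0.002], [-1.0, -0.021, 0.001], [-0.001, 0.002, -1.0]]
ft_force: [0.0, -0.4, -0.4]
finger_gap: 0.0849
[0.53810637 0.00180539 0.24187155] [ 0.49042369  0.39373554 -1.06339556]
```

View pics/w11.png

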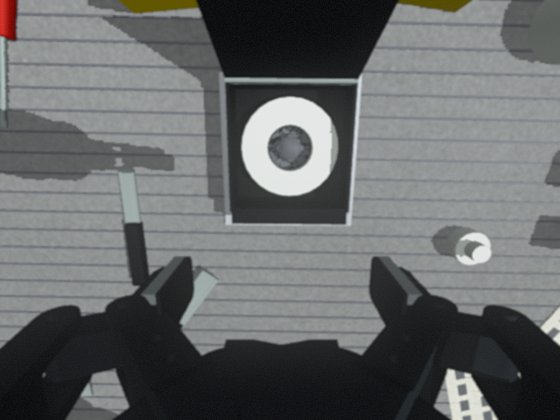

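View pics/w11c.png

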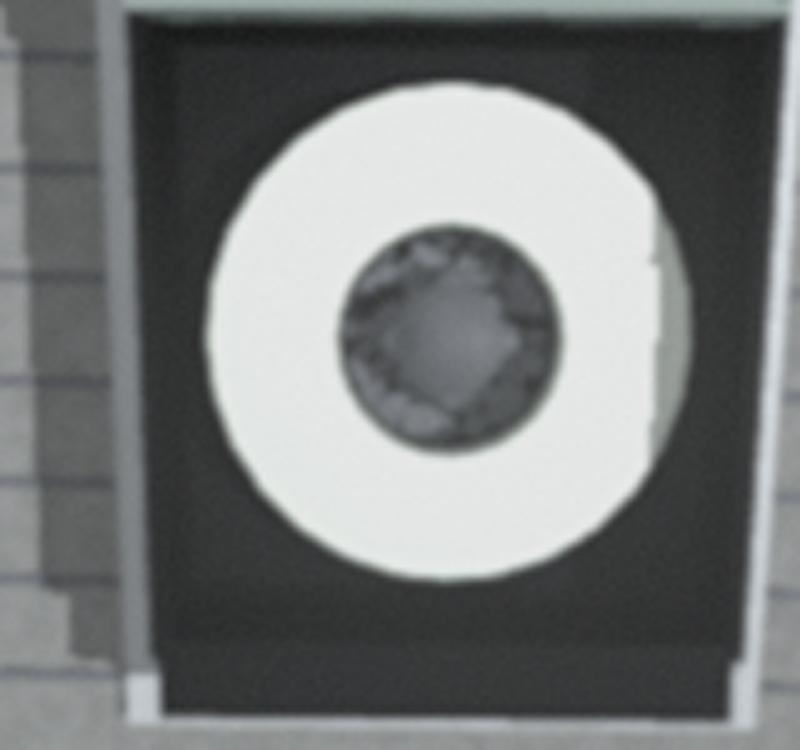

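```bash
python3 - <<'E'
from h import *
from scipy.optimize import least_squares
c=load('w11')
def P(x,y,z): return px(c,200+(x+.5)/5-.5,80+(y+.5)/5-.5,z)
L,R,T,B=[P(*p,.026) for p in((205,332),(692,332),(449,81),(449,580))]; print((L+R)/2,(T+B)/2,np.linalg.norm(L-R),np.linalg.norm(T-B))
L,R,T,B=[P(*p,.026) for p in((338,338),(562,338),(450,223),(450,455))]; print((L+R)/2,(T+B)/2,np.linalg.norm(L-R),np.linalg.norm(T-B))
# contour fit
g=cv2.cvtColor(c['color'],cv2.COLOR_RGB2GRAY); m=((g>120)&(c['range_z']>0)).astype(np.uint8)
X=np.array([px(c,u,v,.026) for v in range(85,205) for u in range(235,345) if g[v,u]>90])
print(X.shape, X.min(0),X.max(0))
# cap
print('cap knob', px(c,480,252,.042))
s=observe(); R=s['ee_rot']; print(R.T@(-R@np.zeros(3)), np.round(R.T@(-c['R'].T@c['t']-s['tool_pos']),4), np.round(c['R']@R,3))
E
```

```text
[ 0.58807879 -0.00636752  0.026     ] [ 0.58593622 -0.00655605  0.026     ] 0.11600922579359559 0.1161666619110498
[ 0.5866906  -0.00677142  0.026     ] [ 0.58591708 -0.00679527  0.026     ] 0.05341456156653961 0.0540894972127588
(7156, 3) [ 0.52725313 -0.06460781  0.026     ] [0.64391576 0.05130084 0.026     ]
cap knob [ 0.46428161 -0.24815915  0.042     ]
[0. 0. 0.] [-0.0003 -0.0636 -0.1426] [[ 1.    -0.     0.   ]
 [ 0.     0.966 -0.258]
 [-0.     0.258  0.966]]
```

```bash
python3 -m handwheel '[[[0.84,0.27,0,0,0,-0.75],[0.84,0.27,0,0,0,-0.75],[0.84,0.27,0,0,0,-0.75],[0.84,0.27,0,0,0,-0.75],[0.84,0.27,0,0,0,-0.75],[0.84,0.27,0,0,0,-0.75]]]'
cat >> h.py <<'E'
def want(pos,yaw=None):
    # yaw: world angle (deg) of tool x, tool down; prints normalised shift/turn
    from scipy.spatial.transform import Rotation as Ro
    s=observe();R=s['ee_rot'];p=s['tool_pos']
    r=np.zeros(3)
    if yaw is not None:
        a=np.radians(yaw); x=np.array([np.cos(a),np.sin(a),0]);z=np.array([0,0,-1.]);T=np.c_[x,np.cross(z,x),z]
        r=np.degrees(Ro.from_matrix(R.T@T).as_rotvec())/60
    print('at',np.round(p,4),'shift',np.round(R.T@(np.array(pos)-p)/.15,3),'turn',np.round(r,3),'ft',np.round(s['ft_force'],1),'gap',round(s['finger_gap'],4))
E
python3 - <<'E'
from h import *
want((.4615,-.2515,.14),1)
E
```

```text
time: 14.75
tool_pos: [0.5004, -0.1259, 0.2424]
ee_rot: [[0.724, -0.689, 0.0], [-0.689, -0.724, 0.0], [-0.0, -0.0, -1.0]]
ft_force: [0.2, 0.1, -0.4]
finger_gap: 0.0855
at [ 0.5004 -0.1259  0.2424] shift [0.39  0.785 0.683] turn [-0.    -0.    -0.743] ft [ 0.2  0.1 -0.4] gap 0.0855
```

```bash
python3 -m handwheel '[[[0.39,0.785,0.3,0,0,-0.743],[0.39,0.785,0.683,0,0,-0.743],[0.39,0.785,0.683,0,0,-0.743],[0.39,0.785,0.683,0,0,-0.743],[0.39,0.785,0.683,0,0,-0.743],[0.39,0.785,0.683,0,0,-0.743],[0.39,0.785,0.683,0,0,-0.743]]]'
python3 - <<'E'
from h import *
c=snap('wrist','w12'); want((.4615,-.2515,.14),1); print(proj(c,(.4615,-.2515,.042)),observe()['joints'])
crop('w12',230,140,330,240,6,'w12c')
E
```

```text
time: 15.45
tool_pos: [0.461, -0.2512, 0.1397]
ee_rot: [[1.0, 0.012, -0.0], [0.012, -1.0, 0.001], [-0.0, -0.001, -1.0]]
ft_force: [-0.4, 0.1, -0.2]
finger_gap: 0.0856
at [ 0.4611 -0.2513  0.1399] shift [ 0.003  0.002 -0.001] turn [-0.    -0.    -0.007] ft [-0.7 -0.2 -0.1] gap 0.0855
(np.float64(283.3087014077873), np.float64(214.33650547811544)) [ 34.3068767   22.43122741 -15.0829058  109.43384986   7.52094305
  49.07917401  15.98229549]
```

View pics/w12c.png

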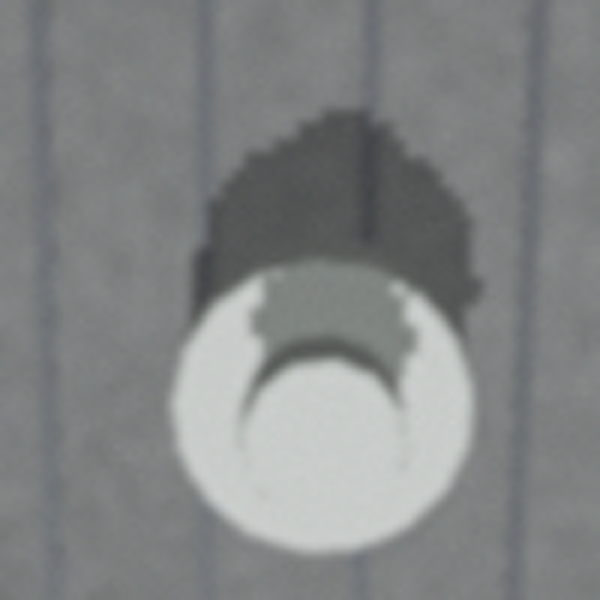

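```bash
python3 -m handwheel '[[[0.003,0.002,0.3,0,0,0],[0.003,0.002,0.55,0,0,0],[0.003,0.002,0.7,0,0,0],[0.003,0.002,0.74,0,0,0],[0.003,0.002,0.74,0,0,0]]]' && python3 -m handwheel '[[[0,0,0,0,0,0],[0,0,0,0,0,0],[0,0,0,0,0,0],[0,0,0,0,0,0],[0,0,0,0,0,0],[0,0,0,0,0,0],[0,0,0,0,0,0]]]' -1 90
```

```text
time: 16.0
tool_pos: [0.4613, -0.2518, 0.0287]
ee_rot: [[1.0, 0.011, -0.001], [0.011, -1.0, 0.0], [-0.001, -0.001, -1.0]]
ft_force: [-0.6, 0.4, -0.5]
finger_gap: 0.085
time: 16.7
tool_pos: [0.4616, -0.2528, 0.0299]
ee_rot: [[1.0, 0.01, 0.001], [0.01, -1.0, -0.001], [0.001, 0.001, -1.0]]
ft_force: [-2.5, 0.8, 10.9]
finger_gap: 0.02
```

```bash
python3 -m handwheel '[[[0,0,-0.3,0,0,0],[0,0,-0.6,0,0,0],[0,0,-0.7,0,0,0],[0,0,-0.7,0,0,0],[0,0,-0.7,0,0,0]]]'
python3 - <<'E'
from h import *
c=snap('wrist','w13'); want((.5859,-.0066,.13),1)
s=observe();R=s['ee_rot'];p=s['tool_pos']
crop('w13',200,150,360,350,3,'w13c')
E
```

```text
time: 17.2
tool_pos: [0.461, -0.2527, 0.1339]
ee_rot: [[1.0, 0.01, 0.0], [0.01, -1.0, -0.0], [0.0, 0.0, -1.0]]
ft_force: [-0.7, -0.2, -1.2]
finger_gap: 0.0202
at [ 0.4605 -0.2524  0.1331] shift [ 0.852 -1.63   0.02 ] turn [-0.     0.001 -0.007] ft [-0.6 -0.2 -0. ] gap 0.0201
```

View pics/w13c.png

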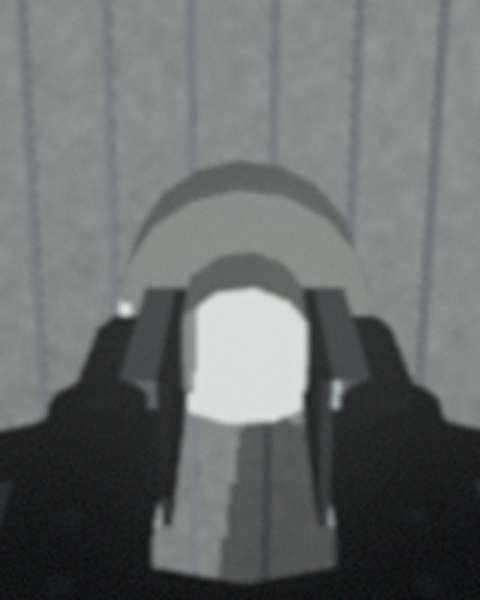

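```bash
python3 - <<'E'
from h import *
c=load('w13'); s=observe();R=s['ee_rot'];p=s['tool_pos']
X=px(c,283.2,268.3,p[2]+.0121); print(X,1000*R.T@(X-p))
# knob top depth plane / tilt and shoulder
for u,v in ((270,258),(283,258),(295,258),(283,268),(283,280),(270,280),(295,280)): print(np.round(px(c,u,v),4), end=' ')
for u,v in ((260,225),(283,220),(305,225)): print('sh',np.round(px(c,u,v),4),end=' ')
E
```

```text
[ 0.46059895 -0.25054182  0.1452207 ] [  0.06023429  -1.86434487 -12.09930574]
[ 0.4542 -0.2447  0.1463] [ 0.4604 -0.2454  0.1446] [ 0.4662 -0.2444  0.1467] [ 0.4605 -0.25    0.1459] [ 0.4606 -0.256   0.1468] [ 0.4542 -0.2562  0.1465] [ 0.4664 -0.2563  0.1461] sh [ 0.4482 -0.2339  0.1281] sh [ 0.4604 -0.2306  0.1295] sh [ 0.4721 -0.2337  0.1281]
```

```bash
python3 -m handwheel '[[[0.2,-0.4,0.02,0,0,0],[0.4,-0.8,0.02,0,0,0],[0.43,-0.82,0.02,0,0,0]]]' && python3 -m handwheel '[[[0.2,-0.4,0,0,0,0],[0.35,-0.7,0,0,0,0],[0.42,-0.81,0,0,0,0],[0.42,-0.81,0,0,0,0],[0.42,-0.81,0,0,0,0]]]'
python3 - <<'E'
from h import *
c=snap('wrist','w14'); c=snap('side','s14'); want((.5859,-.0066,.13),1)
E
```

```text
time: 17.55
tool_pos: [0.5243, -0.126, 0.1294]
ee_rot: [[1.0, 0.011, -0.002], [0.011, -1.0, 0.001], [-0.002, -0.001, -1.0]]
ft_force: [-0.2, -0.9, -1.5]
finger_gap: 0.0196
time: 18.05
tool_pos: [0.5854, -0.0058, 0.1291]
ee_rot: [[1.0, 0.013, -0.003], [0.013, -1.0, 0.0], [-0.003, -0.0, -1.0]]
ft_force: [0.4, 0.1, -1.3]
finger_gap: 0.0198
at [ 0.5851 -0.0082  0.1296] shift [ 0.005 -0.01  -0.002] turn [ 0.001  0.002 -0.008] ft [ 0.5 -0.5 -0.3] gap 0.0201
```

View pics/w14.png

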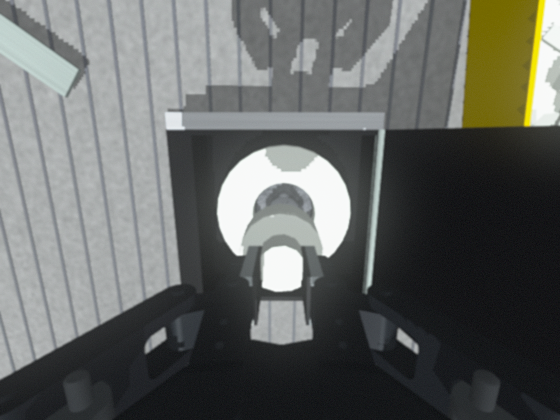

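View pics/s14.png

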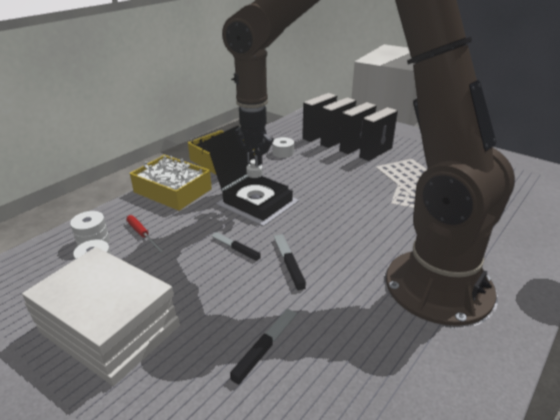

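```bash
python3 - <<'E'
from h import *
c=load('w14'); crop('w14',200,130,370,300,4,'w14c')
L,R,T=px(c,216.7,207,.026),px(c,351,207,.026),px(c,284,145,.026); print((L+R)/2,np.linalg.norm(L-R),T-[0,.058,0])
s=observe();p=s['tool_pos'];X=px(c,281.5,268.5,p[2]+.0121); print(X,p)
E
```

```text
[ 0.58600866 -0.00100226  0.026     ] 0.11584855577920096 [ 0.58536614 -0.00685872  0.026     ]
[ 0.58422334 -0.00320272  0.1417396 ] [ 0.58513091 -0.00817372  0.1296396 ]
```

View pics/w14c.png

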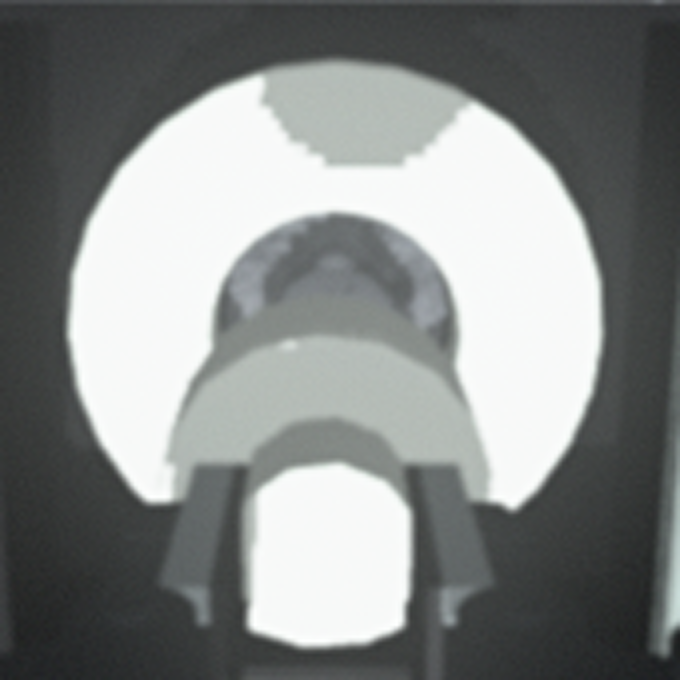

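```bash
python3 -m handwheel '[[[0.005,0.003,0.2,0,0,0],[0.005,0.003,0.4,0,0,0],[0.005,0.003,0.48,0,0,0],[0.005,0.003,0.505,0,0,0],[0.005,0.003,0.505,0,0,0]]]'
python3 - <<'E'
from h import *
c=snap('wrist','w15'); c=snap('side','s15'); want((.5859,-.0087,.045),1); crop('s15',200,120,320,220,6,'s15c')
E
```

```text
time: 18.65
tool_pos: [0.5869, -0.0079, 0.0553]
ee_rot: [[1.0, 0.009, -0.0], [0.009, -1.0, -0.0], [-0.0, 0.0, -1.0]]
ft_force: [0.4, -0.3, -0.0]
finger_gap: 0.0202
at [ 0.5878 -0.0074  0.0563] shift [-0.013  0.009  0.075] turn [ 0.    -0.002 -0.007] ft [-0.4 -0.2 -0.2] gap 0.0198
```

View pics/w15.png

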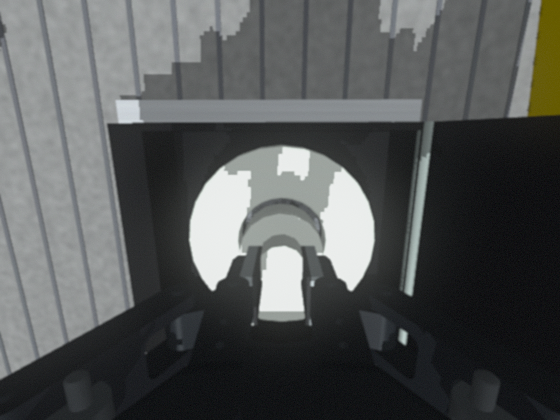

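View pics/s15c.png

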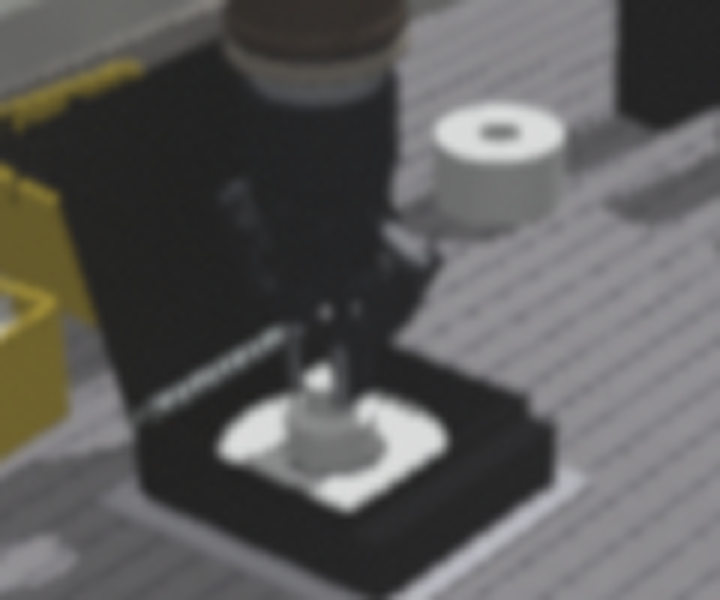

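```bash
python3 -m handwheel '[[[-0.006,0.005,0.03,0,0,0],[-0.006,0.005,0.05,0,0,0],[-0.006,0.005,0.07,0,0,0],[-0.006,0.005,0.085,0,0,0],[-0.006,0.005,0.095,0,0,0],[-0.006,0.005,0.1,0,0,0],[-0.006,0.005,0.1,0,0,0]]]'
python3 - <<'E'
from h import *
want((.5859,-.0085,.036),1)
E
```

```text
time: 19.45
tool_pos: [0.5864, -0.0083, 0.0398]
ee_rot: [[1.0, 0.01, 0.001], [0.01, -1.0, -0.0], [0.001, 0.0, -1.0]]
ft_force: [4.1, -1.5, -6.3]
finger_gap: 0.02
at [ 0.5864 -0.0083  0.0398] shift [-0.003  0.001  0.025] turn [ 0.    -0.    -0.007] ft [ 4.1 -1.5 -6.3] gap 0.02
```

```bash
python3 -m handwheel '[[[-0.002,0,0.01,0,0,0],[-0.002,0,0.02,0,0,0],[-0.002,0,0.028,0,0,0],[-0.002,0,0.028,0,0,0]]]'
python3 - <<'E'
from h import *
want((.5859,-.0085,.036),1)
E
```

```text
time: 19.85
tool_pos: [0.586, -0.0085, 0.0361]
ee_rot: [[1.0, 0.01, 0.0], [0.01, -1.0, -0.001], [0.0, 0.001, -1.0]]
ft_force: [2.6, -3.9, -0.6]
finger_gap: 0.0201
at [ 0.586  -0.0085  0.0361] shift [-0.001 -0.     0.001] turn [ 0.001 -0.    -0.007] ft [ 2.6 -3.9 -0.6] gap 0.0201
```

```bash
python3 -m handwheel '[[[0,0,0.008,0,0,0],[0,0,0.014,0,0,0],[0,0,0.014,0,0,0],[0,0,0.014,0,0,0]]]'
```

```text
time: 20.25
tool_pos: [0.5861, -0.0086, 0.0359]
ee_rot: [[1.0, 0.01, 0.001], [0.01, -1.0, -0.001], [0.001, 0.001, -1.0]]
ft_force: [-5.2, -5.6, 21.6]
finger_gap: 0.0202
```

```bash
python3 -m handwheel '[[[0,0,0,0,0,0],[0,0,0,0,0,0],[0,0,0,0,0,0],[0,0,0,0,0,0],[0,0,0,0,0,0]]]'
python3 - <<'E'
from h import *
c=snap('wrist','w16'); print([np.round(px(c,u,v),4) for u,v in ((283,260),(283,300))]); c=snap('scene','c16'); c=snap('side','s16'); crop('s16',200,120,320,220,6,'s16c'); want((.5859,-.0085,.036),1)
E
```

```text
time: 20.75
tool_pos: [0.5861, -0.0086, 0.0359]
ee_rot: [[1.0, 0.01, 0.001], [0.01, -1.0, -0.001], [0.001, 0.001, -1.0]]
ft_force: [-3.7, -5.3, 22.8]
finger_gap: 0.02
[array([ 0.5856, -0.0015,  0.0486]), array([ 0.5861, -0.0365,  0.0267])]
at [ 0.5861 -0.0086  0.0359] shift [-0.001 -0.001 -0.001] turn [ 0.001 -0.001 -0.007] ft [-3.7 -5.6 21.6] gap 0.02
```

View pics/w16.png

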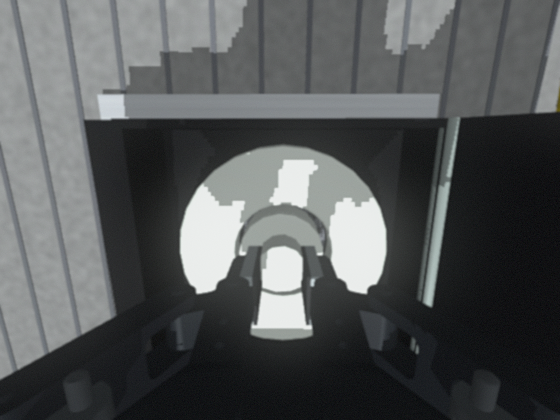

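View pics/s16c.png

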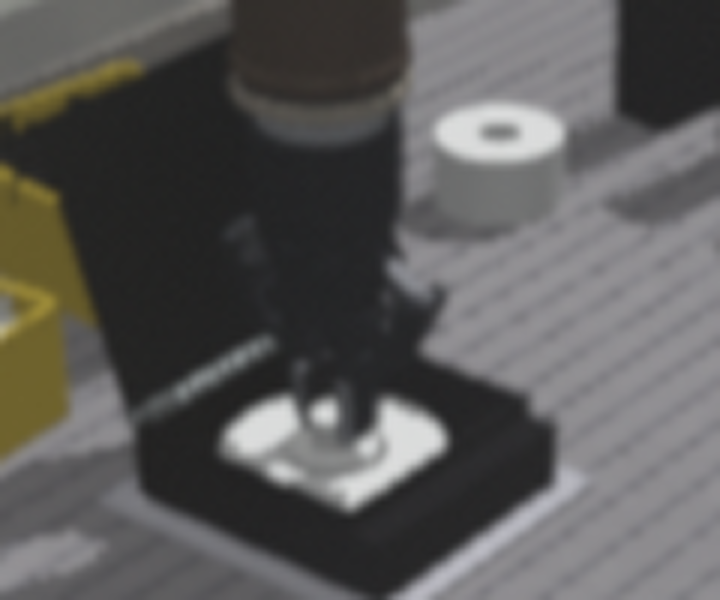

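View pics/c16.png

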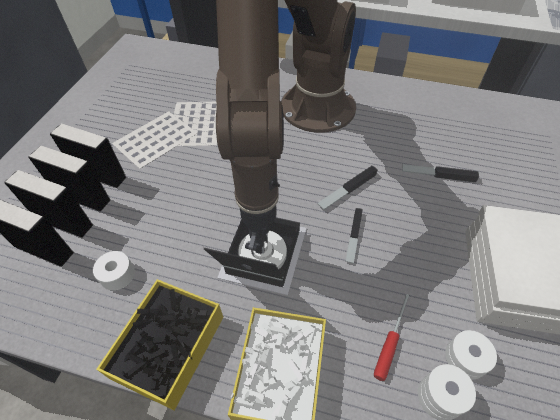

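```bash
python3 - <<'E'
from h import *
print(hand_in()); want((.5859,-.0085,.036),1)
E
```

```text
the job is handed in; nothing more can be done
None
the job is handed in; nothing more can be done
```

The job is handed in at about 21 s on the robot's clock. All my last checks passed, though hand-in reports no verdict.

- **Cover:** I took the smallest blade by its handle, slid the tip under the lip and levered the cover open. It stands past upright at an estimated 1.88 rad: the scene and side pictures show it past upright, and the figure comes from the commanded path, not a joint reading.
- **Blade:** I laid it down on the bench and let go. The wrist picture showed it lying flat, and the last scene picture still shows it there.
- **Cap:** I pressed it onto the hub, and the force dropped as it snapped down.
  - **Height:** The knob top is at about 48 mm by arm position and 48.6 mm by camera depth; fully seated should be 48 mm.
  - **Push:** At hand-in the gripper was still holding the knob and pushing down with a steady 22 N.
- **Bystanders:** I touched neither the loose roll nor the screwdriver, and both look unmoved in the last scene picture.

Camera depths read about 2 mm high, and the wrist force includes about 5 N sideways on each horizontal axis. I did not measure the cap's tilt or centring after seating. Before the press, it was within about 1 mm of the measured hub centre.

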